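Put the glass dropper bottle back in its stand, gently

TASK

Pick up the slim brown glass dropper bottle with the black cap and stand it upright in the round pocket of the white bottle stand in front of the microscope, all the way down, and let go. The glass is thin: grip it lightly, with no more than about 15 N, and lower it in gently rather than dropping or ramming it. Leave the two specimen jars beside it standing where they are.

Things in the scene. Friction and masses are not known exactly. Their poses are not given: they have to be found in the camera images.
- oil_bottle_a: the small slim brown glass dropper bottle with a black cap, loose, standing upright on the bench, about 0.05 to 0.1 kg, rigid, with ordinary friction: a grip of 5 N is enough to lift it, more than 15 N is too much for the glass. Round glass body 30 mm across from the bottom to 45 mm up, then a cap 21 mm across up to its top at 67 mm. Origin: centre of its underside; z up its axis.
- bottle_stand: the white bottle stand, fixed to the bench: a flat square block 90 x 90 mm and 30 mm high with one round pocket in the middle of its top, 46 mm across with a 3 mm bevelled mouth, 22 mm deep. Origin: centre of its underside, so the pocket's floor is 8 mm above the origin on its z axis (up); x and y along the block's sides.
- tall_jar: the taller specimen jar: round, white, white screw cap, 51 mm across, 65 mm high, loose, a label tab standing up to 9 mm out on one side; stays where it is. Origin: centre of its underside; z up.
- short_jar: the shorter specimen jar on the open bench (not the flat one on the carton): round, white with a red screw cap, 47 mm across, 53 mm high, loose, a label tab standing up to 9 mm out on one side; stays where it is. Origin: centre of its underside; z up.
Mind the look-alikes: they are no part of the job. Leave any purple look-alike of the bottle_stand alone.

How it is judged (in metres and radians):
At the end, for the whole second after the job is handed in: The dropper bottle stands in the stand's pocket: its axis within 12 mm of the pocket's centre, its underside no more than 4 mm above the pocket's floor, upright within 10 degrees, at rest (horizontal distance between oil_bottle_a and bottle_stand below 0.012 m and z of oil_bottle_a in the frame of bottle_stand below 0.012 m and angle between oil_bottle_a's own z axis and vertical below 0.17 rad and linear speed of oil_bottle_a below 0.02 m/s); the robot touches nothing.
It fails at once if the bottle is squeezed: finger contact forces add up to over 36 N, that is 18 N on each of the two fingers (contact force between the fingers and oil_bottle_a above 36 N).
It fails at once if the bottle is dropped: it falls free from about 13 mm or more (contact force between the fingers and oil_bottle_a below 0.5 N and linear speed of oil_bottle_a above 0.5 m/s).
It fails at once if the bottle is rammed into the stand (contact force between oil_bottle_a and bottle_stand above 25 N).
It fails at once if the bottle is tipped over (more than 45 degrees) (angle between oil_bottle_a's own z axis and vertical above 0.785 rad).
It fails at once if a specimen jar is moved more than 20 mm (distance of any of tall_jar, short_jar from where it was at the start of the episode above 0.02 m).
It also fails if it takes over 48 s, if anything falls off the work surface, if the arm or the gripper's body presses on something with over 40 N, if the wrist force passes 120 N, or if a joint passes its speed limit or range.

ROBOT

A 6-joint arm with a two-finger parallel gripper is mounted at the origin on a cart in front of the work surface, level with it; the furniture and walls round the work are solid. World frame = base frame: x ahead of the robot, y to its left, z up, the work surface at z = 0. Lengths are in mm, angles in rad, forces in N, time in s.
With the tool pointing down it reaches from about 275 to 1000 mm from the base axis. Payload 8.4 kg.
Tool frame: the origin (TCP) lies on the centre line of the jaws, within the pads' length; the fingertips stand 17 mm ahead of it and the grasp point (between the pads) lies 2 mm behind it; z points along the fingers, y is the line along which they close (so a half turn about z gives the same grasp; the last joint's range is limited). The gripper opens to 85 mm and grips with 20 to 120 N. Pads are 22 mm wide; open, the fingers measure 114 mm over their backs; the gripper's body (76 mm by 85 mm) begins 54 mm behind the grasp point. The pads swing forward as they close: fully open they stand 13 mm farther back than shut.
Start: joints at [-1.193, 0.353, 1.633, -0, 1.155, -0.002], TCP at [231.708, -580.465, 248.281] pointing down, gripper open.
Joint ranges: [-2.63, 2.63], [-0.92, 2.1], [0.06, 2.66], [-1.3, 4.44], [0, 2.69], [-3.02, 3.02]. Speed limits (rad/s): [2.22, 2.22, 2.79, 3.14, 3.14, 3.14].

INTERFACE

Orientations are given as [roll, pitch, yaw] about the fixed x, y, z axes, in that order (R = Rz(yaw) Ry(pitch) Rx(roll)).
In Python, from rig import r, eyes gives the robot as it stands. The module is installed in compiled form; this text tells all that it offers.
- The arm moves only by the shell command python3 -m inch 'ROWS' [FORCE]. ROWS is JSON, a list of rows, each a list of 7 numbers: the shift along the tool's x, y, z in m, then the turn, a rotation vector about the tool's x, y, z in degrees, then the closure, from -1 (fully open) to 1 (shut). In form: [[x, y, z, rx, ry, rz, gripper], ...]. A call has 1 to 8 rows; each row shifts and turns the commanded pose from where the row before left it, along the tool's axes as they then stand; what a row does not reach is not made up. A row lasts 1/10 s, in which the tool goes at most 50 mm and 8.59 degrees, less where a joint would pass 70% of its speed; a pose out of reach is approached as far as the arm can. A call with a gripper value outside its range is refused whole. The fingers move at their own pace and stop on an object; FORCE is the grip in N (left out, the last holds). Time passes only in rows, so rows that do not move let the fingers close. It gives the time, the measured TCP pose, the force, the opening and the grip force at its end, in the units of the state.
- r.sense(): the state, without advancing time (a new reading comes with each control period).
- eyes.grab_frame(name): name is "side" or "top"; returns a dict with "img" (384x512x3 uint8, blue, green, red), "fx", "fy", "cx", "cy" (pixels), "R" (3x3) and "t" (3): a world point X has camera coordinates R X + t. Camera axes: x right, y down, z forward; pixel columns grow to the right and rows downward; lengths in mm; the calibration is good to about 2 mm. A picture is of the moment at which its call begins. There is no depth.
- r.sign_off(): hands the job in; it is judged then, once.
The state is a dict: "clock": time; "qpos": joint angles; "qvel": joint speeds; "joint_efforts": joint torques, N m; "eef_pos": TCP position; "tcp_rot": TCP orientation; "contact_force": force on the tool from outside, world axes, zero at the start; "wrist_torque": the same for the moment, N m; "opening": opening from 0.0 (shut) to 1.0 (fully open); "grasp_force": force on a finger pad.
Only numpy, scipy, OpenCV 4.12 (cv2) and the standard library are available. Lean on these libraries where they do the work, as an engineer would, in place of code of your own. Each camera call takes 0.05 s, during which the arm holds its last target. There are 200 camera calls.

## Working session

There is one attempt and no reset: what is moved stays moved. The work goes in short steps, Python scripts to look and compute and a shell command to move; the robot and the scene stay as the last step left them, time stands still between calls to the robot, and variables do not carry over. Pictures are saved under pics/ and viewed, at most 10 in all, crops included, and the job is handed in when it is done.

```bash
mkdir -p pics; python3 - <<'E'
from rig import r, eyes
import cv2
for n in("side","top"):
    f=eyes.grab_frame(n); cv2.imwrite(f"pics/{n}0.png",f["img"]); print(n,f["fx"],f["cx"],f["cy"],f["R"],f["t"])
print(r.sense())
E
```

```text
side 353.467771566418 253.7969505839356 192.41986934324092 [[ 0.99941646  0.03409473  0.00207153]
 [ 0.02011605 -0.53847782 -0.84239954]
 [-0.02760591  0.84194963 -0.53884945]] [-584.98479769  110.02784467 1141.43535536]
top 420.1550531464494 253.5514557318709 192.59086001708144 [[-0.00214677 -0.99991776 -0.01264347]
 [-0.98603208  0.0042223  -0.166502  ]
 [ 0.1665417   0.01210942 -0.98596005]] [ 159.1531858   602.17312032 1690.29250058]
{'clock': 0.1, 'qpos': array([-1.19336958e+00,  3.53565668e-01,  1.63407810e+00, -1.19004752e-05,
        1.15521835e+00, -2.35583130e-03]), 'qvel': array([ 1.89270542e-03, -6.38477442e-04, -9.06925812e-04,  1.12867562e-03,
        8.31290524e-04, -3.10827316e-05]), 'joint_efforts': array([-8.19756078e-04, -6.06355619e+01, -3.42819357e+01, -1.04521466e-04,
        3.97930155e-03, -1.71758910e-05]), 'eef_pos': array([ 231.56582625, -580.06432836,  247.63716211]), 'tcp_rot': array([-3.14032317e+00,  7.89077654e-06,  3.79787398e-01]), 'contact_force': array([-0.42337376, -0.05872069,  0.27311221]), 'wrist_torque': array([-0.01353588, -0.03819436,  0.01956453]), 'grasp_force': 0.0, 'opening': 0.9984162602904412}
```

View pics/side0.png

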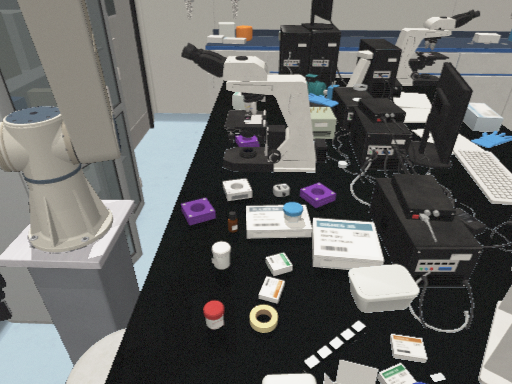

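View pics/top0.png

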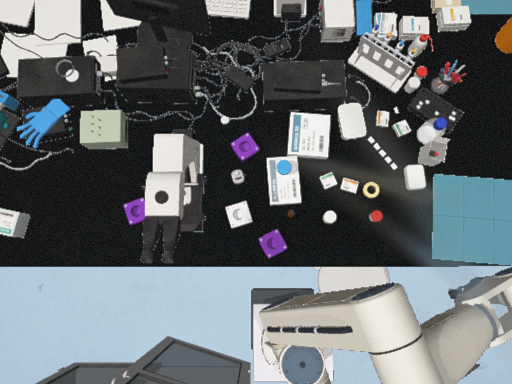

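Side view: bottle at about (233,222), white stand (237,189), tall jar (221,256) and red-cap jar (214,315). Top view: stand (238,214), bottle (291,213), jars (330,216) and (376,216). Next step is measuring these from zoomed crops.

```bash
cat > h.py <<'E'
import numpy as np, cv2
from rig import r, eyes
def plane(f,u,v,z):
    R=np.array(f["R"]);t=np.array(f["t"]);c=-R.T@t
    d=R.T@np.array([(u-f["cx"])/f["fx"],(v-f["cy"])/f["fy"],1])
    return c+d*(z-c[2])/d[2]
def ray(f,u,v):
    R=np.array(f["R"]);t=np.array(f["t"]);return -R.T@t,R.T@np.array([(u-f["cx"])/f["fx"],(v-f["cy"])/f["fy"],1])
def cross(a,b):
    (c,d),(e,g)=a,b; s=np.linalg.lstsq(np.c_[d,-g],e-c,rcond=None)[0]
    p,q=c+s[0]*d,e+s[1]*g; return (p+q)/2,np.linalg.norm(p-q)
def proj(f,X):
    p=np.array(f["R"])@X+np.array(f["t"]); return p[0]/p[2]*f["fx"]+f["cx"],p[1]/p[2]*f["fy"]+f["cy"]
E
python3 - <<'E'
from h import *
fs={n:eyes.grab_frame(n) for n in("side","top")}
def blobs(n,box,cond):
    x,y,w,h=box; im=fs[n]["img"][y:y+h,x:x+w].astype(int); m=cond(im).astype(np.uint8)
    k,_,st,ce=cv2.connectedComponentsWithStats(m)
    return [(ce[i]+[x,y],st[i]+[x,y,0,0,0]) for i in range(1,k) if st[i][4]>12]
white=lambda i:(i.min(2)>110)
brown=lambda i:(i[...,2]-i[...,0]>22)
red=lambda i:(i[...,2]-i[...,0]>60)
for nm,n,b,c in[("stand","top",(222,198,34,33),white),("tall","top",(318,205,24,24),white),("short","top",(365,205,24,24),red),("bot","top",(282,204,18,18),brown),
 ("stand","side",(218,174,40,30),white),("tall","side",(206,238,30,34),white),("short","side",(198,296,32,36),red),("bot","side",(222,205,22,32),brown)]:
    for ce,st in blobs(n,b,c):
        print(nm,n,ce.round(1),st,[plane(fs[n],*ce,z).round(0)[:2] for z in(0,30,53,65)])
a=cv2.resize(fs["top"]["img"][190:235,215:315],None,fx=8,fy=8-2,interpolation=0)[:270]
b=cv2.resize(fs["side"]["img"][170:240,195:265],None,fx=4.6,fy=4.6,interpolation=0)
cv2.imwrite("pics/crop.png",np.vstack([a,np.pad(b,((0,0),(0,800-b.shape[1]),(0,0)))]))
E
```

```text
stand top [238.3 214. ] [225 201  27  27 507] [array([520., 223.]), array([516., 221.]), array([513., 220.]), array([512., 220.])]
tall top [329.4 216.6] [323 210  14  14 143] [array([ 507., -162.]), array([ 504., -157.]), array([ 501., -153.]), array([ 500., -151.])]
short top [376.5 215.5] [371 210  12  12 113] [array([ 511., -360.]), array([ 508., -352.]), array([ 505., -345.]), array([ 504., -342.])]
bot top [290.1 214.2] [287 210   8   8  35] [array([518.,   4.]), array([515.,   6.]), array([512.,   8.]), array([511.,   9.])]
stand side [236.9 188.4] [223 179  29  22 461] [array([513., 252.]), array([517., 204.]), array([520., 167.]), array([522., 148.])]
tall side [220.7 254.3] [212 241  19  28 429] [array([ 492., -113.]), array([ 498., -145.]), array([ 501., -170.]), array([ 504., -183.])]
short side [213.3 309.6] [203 300  21  20 331] [array([ 497., -310.]), array([ 502., -335.]), array([ 505., -353.]), array([ 507., -363.])]
bot side [231.8 224.5] [228 218  10  15  95] [array([513.,  29.]), array([517.,  -9.]), array([520., -39.]), array([522., -54.])]
```

View pics/crop.png

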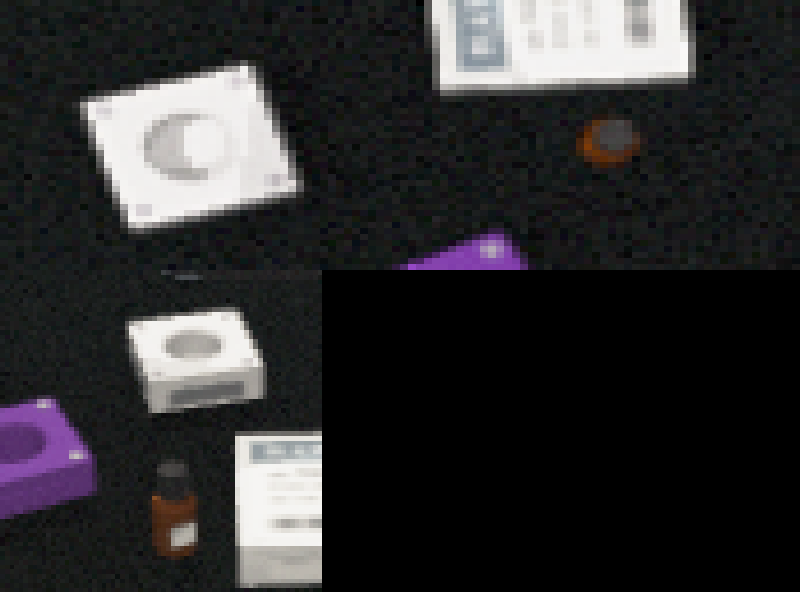

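The crop shows the stand's top corners at about (85,100), (250,65), (300,187) and (135,227) in the upper panel. The bottle's cap top is at (617,133) there, and its cap is at (173,464) and foot at (175,553) in the lower panel. I'll convert these to positions.

```bash
python3 - <<'E'
from h import *
T=eyes.grab_frame("top");S=eyes.grab_frame("side")
t=lambda x,y:(215+x/8-.5,190+y/6-.5); s=lambda x,y:(195+x/4.6-.5,170+(y-270)/4.6-.5)
print("cap top",plane(T,*t(617,133),67),plane(S,*s(173,464),67),cross(ray(T,*t(617,133)),ray(S,*s(173,464))))
print("foot side",plane(S,*s(175,548),0))
C=[plane(T,*t(*p),30)[:2] for p in[(85,100),(250,65),(300,187),(135,227)]]
D=[plane(S,*s(*p),30)[:2] for p in[(128,320),(238,310),(263,358),(145,372)]]
print("stand",np.round(C),np.mean(C,0),np.round(D),np.mean(D,0))
print("pocket",plane(T,*t(187,146),30),plane(S,*s(193,345),30))
C=np.array(C)
print([np.linalg.norm(C[i]-C[i-1]) for i in range(4)])
# carton edges near bottle, top z~30?
print("box corner",[plane(T,*t(440,92),z).round() for z in(0,30,40)],[plane(T,*t(690,78),z).round() for z in(0,30,40)],"purple",plane(T,*t(500,235),30))
# red tab/jar via cap height
print("tall",plane(T,329.4,216.6,65),"short",plane(T,376.5,215.5,53))
E
```

```text
cap top [520.6176133    2.14476435  67.        ] [517.53291949   7.81484107  67.        ] (array([519.11988848,   2.30405691,  71.21110702]), np.float64(1.9847618488827052))
foot side [517.40392762   1.28526166   0.        ]
stand [[549. 276.]
 [574. 190.]
 [488. 164.]
 [461. 250.]] [517.94527212 220.11310596] [[458. 259.]
 [547. 278.]
 [571. 204.]
 [480. 180.]] [513.81446904 230.38811741]
pocket [516.88709281 222.95826486  30.        ] [513.99869115 221.70675832  30.        ]
[np.float64(92.4889084872465), np.float64(89.53989891011781), np.float64(89.31361902870255), np.float64(89.77512213858006)]
box corner [array([558.,  90.,   0.]), array([554.,  91.,  30.]), array([553.,  91.,  40.])] [array([568., -43.,   0.]), array([564., -39.,  30.]), array([562., -38.,  40.])] purple [454.62686367  60.85300946  30.        ]
tall [ 500.1163021  -151.03139186   65.        ] short [ 505.27300191 -345.36354396   53.        ]
```

```bash
python3 -m inch '[[0,0,0,0,0,7.25,-1],[0,0,0,0,0,7.25,-1],[0,0,0,0,0,7.25,-1],[0.02,-0.04,0,0,0,0,-1],[0.02,-0.04,0,0,0,0,-1],[0.02,-0.04,0,0,0,0,-1],[0.02,-0.04,0,0,0,0,-1],[0,0,0,0,0,0,-1]]' 20
```

```text
clock: 1.1
eef_pos: [313.0, -416.3, 248.2]
tcp_rot: [-3.139, -0.0, 0.003]
contact_force: [-0.2, -0.2, -0.8]
opening: 0.999
grasp_force: 0.0
```

```bash
python3 -m inch '[[0.02,-0.042,0,0,0,0,-1],[0.02,-0.042,0,0,0,0,-1],[0.02,-0.042,0,0,0,0,-1],[0.02,-0.042,0,0,0,0,-1],[0.02,-0.042,0,0,0,0,-1],[0.02,-0.042,0,0,0,0,-1],[0.02,-0.042,0,0,0,0,-1],[0.02,-0.042,0,0,0,0,-1]]' && python3 -m inch '[[0.02,-0.042,0,0,0,0,-1],[0.026,-0.041,0,0,0,0,-1],[0,0,0.04,0,0,0,-1],[0,0,0.04,0,0,0,-1],[0,0,0.03,0,0,0,-1],[0,0,0,0,0,0,-1],[0,0,0,0,0,0,-1]]'
python3 - <<'E'
from h import *
T=eyes.grab_frame("top");S=eyes.grab_frame("side")
a=cv2.resize(T["img"][180:255,235:345],None,fx=5,fy=5,interpolation=0)
b=cv2.resize(S["img"][150:250,190:280],None,fx=3.7,fy=3.7,interpolation=0)[:,:250]
cv2.imwrite("pics/c2.png",np.hstack([a,np.pad(b,((0,5),(0,0),(0,0)))]))
E
```

```text
clock: 1.9
eef_pos: [472.4, -83.0, 248.6]
tcp_rot: [3.141, -0.001, 0.0]
contact_force: [0.2, -0.3, -1.0]
opening: 0.999
grasp_force: 0.0
clock: 2.6
eef_pos: [517.9, -1.7, 138.6]
tcp_rot: [3.141, 0.001, -0.0]
contact_force: [0.4, 0.5, 0.0]
opening: 1.001
grasp_force: 0.0
```

View pics/c2.png

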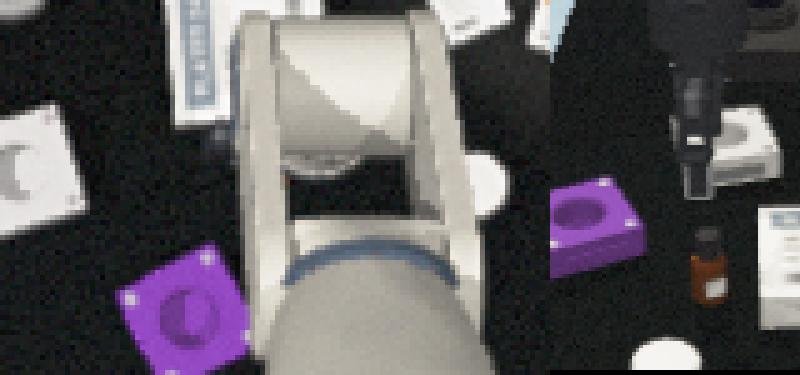

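The picture shows the gripper above the bottle. In the side view (right panel) the near fingertip is at about (697,198) and the cap at (709,232). I'll check the x offset between them.

```bash
python3 - <<'E'
from h import *
S=eyes.grab_frame("side"); p=r.sense()["eef_pos"]; print(p)
for z in(120,128,136): print(proj(S,p+[0,-46,z-p[2]]))
print("observed 229.2 203; cap",[proj(S,np.array([x,2.,67])) for x in(510,515,520)])
im=S["img"].astype(int)[205:238,222:244]; m=(im[...,2]-im[...,0]>18)
ys,xs=np.nonzero(m); print(xs.mean()+222,[(y+205,xs[ys==y].min()+222,xs[ys==y].max()+222) for y in np.unique(ys)][::3])
E
```

```text
[519.01958695  -1.67101171 140.16994477]
(np.float64(230.4084541384825), np.float64(207.99621083789592))
(np.float64(230.31516782961404), np.float64(205.72219633180222))
(np.float64(230.22108810400854), np.float64(203.42884092572672))
observed 229.2 203; cap [(np.float64(229.51674583576974), np.float64(212.72014263738004)), (np.float64(231.12999372346934), np.float64(212.75523957954368)), (np.float64(232.74364919568194), np.float64(212.79034538889394))]
231.97115384615384 [(np.int64(218), np.int64(228), np.int64(236)), (np.int64(221), np.int64(228), np.int64(237)), (np.int64(224), np.int64(228), np.int64(236)), (np.int64(227), np.int64(228), np.int64(231)), (np.int64(230), np.int64(228), np.int64(237))]
```

```bash
python3 -m inch '[[0.002,-0.004,0.02,0,0,0,-1],[0,0,0.025,0,0,0,-1],[0,0,0.02,0,0,0,-1],[0,0,0.015,0,0,0,-1],[0,0,0.010,0,0,0,-1],[0,0,0.005,0,0,0,-1],[0,0,0,0,0,0,-1]]' && python3 -m inch '[[0,0,0,0,0,0,0.05],[0,0,0,0,0,0,0.05],[0,0,0,0,0,0,0.05],[0,0,0,0,0,0,0.05]]' 20
```

```text
clock: 3.45
eef_pos: [519.9, 2.5, 43.6]
tcp_rot: [-3.142, -0.0, 0.0]
contact_force: [-0.5, 0.1, -0.8]
opening: 0.995
grasp_force: 0.0
clock: 3.85
eef_pos: [519.8, 2.6, 43.6]
tcp_rot: [-3.142, -0.001, 0.0]
contact_force: [-0.3, -0.0, -0.2]
opening: 0.474
grasp_force: 0.0
```

```bash
python3 -m inch '[[0,0,0,0,0,0,0.15],[0,0,0,0,0,0,0.22],[0,0,0,0,0,0,0.22],[0,0,0,0,0,0,0.22]]' 20; python3 -m inch '[[0,0,0,0,0,0,0.26],[0,0,0,0,0,0,0.26],[0,0,0,0,0,0,0.26]]'
```

```text
clock: 4.25
eef_pos: [519.6, 2.5, 43.3]
tcp_rot: [3.142, 0.0, 0.0]
contact_force: [-0.6, -1.0, 0.2]
opening: 0.39
grasp_force: 0.4
clock: 4.55
eef_pos: [519.6, 2.6, 43.3]
tcp_rot: [3.142, -0.0, 0.0]
contact_force: [0.9, -1.3, 0.8]
opening: 0.369
grasp_force: 0.5
```

```bash
python3 -m inch '[[0,0,0,0,0,0,0.28],[0,0,0,0,0,0,0.28],[0,0,0,0,0,0,0.28]]'
```

```text
clock: 4.85
eef_pos: [519.6, 2.6, 43.3]
tcp_rot: [3.142, 0.0, 0.0]
contact_force: [0.4, -0.8, 0.7]
opening: 0.358
grasp_force: 0.5
```

```bash
python3 -m inch '[[0,0,0,0,0,0,0.29],[0,0,0,0,0,0,0.29],[0,0,0,0,0,0,0.29]]'; python3 -m inch '[[0,0,0,0,0,0,0.295],[0,0,0,0,0,0,0.295],[0,0,0,0,0,0,0.295]]'
```

```text
clock: 5.15
eef_pos: [519.6, 2.6, 43.3]
tcp_rot: [-3.142, -0.0, 0.0]
contact_force: [-0.4, -0.9, 0.9]
opening: 0.354
grasp_force: 0.4
clock: 5.45
eef_pos: [519.6, 2.6, 43.3]
tcp_rot: [-3.142, -0.0, 0.0]
contact_force: [0.3, -0.7, 0.2]
opening: 0.353
grasp_force: 0.4
```

```bash
python3 -m inch '[[0,0,0,0,0,0,0.3],[0,0,0,0,0,0,0.3],[0,0,0,0,0,0,0.3]]'
```

```text
clock: 5.75
eef_pos: [519.6, 2.6, 43.3]
tcp_rot: [-3.142, 0.0, 0.0]
contact_force: [-0.1, -0.5, 1.3]
opening: 0.354
grasp_force: 1.2
```

Contact is at an opening of 0.353 (30 mm). The force now rises in small steps.

```bash
python3 -m inch '[[0,0,0,0,0,0,0.31],[0,0,0,0,0,0,0.31]]';python3 -m inch '[[0,0,0,0,0,0,0.32],[0,0,0,0,0,0,0.32]]'
```

```text
clock: 5.95
eef_pos: [519.6, 2.6, 43.3]
tcp_rot: [3.142, -0.0, 0.0]
contact_force: [0.5, -1.4, 1.4]
opening: 0.348
grasp_force: 7.4
clock: 6.15
eef_pos: [519.6, 2.6, 43.4]
tcp_rot: [3.142, -0.0, 0.0]
contact_force: [0.0, -2.0, 2.5]
opening: 0.343
grasp_force: 14.5
```

```bash
python3 -m inch '[[0,0,0,0,0,0,0.314],[0,0,0,0,0,0,0.314]]';python3 -m inch '[[0,0,-0.005,0,0,0,0.314],[0,0,-0.005,0,0,0,0.314],[0,0,0,0,0,0,0.314]]'
```

```text
clock: 6.35
eef_pos: [519.6, 2.6, 43.4]
tcp_rot: [3.142, -0.0, 0.0]
contact_force: [-0.2, -0.4, 3.7]
opening: 0.344
grasp_force: 14.2
clock: 6.65
eef_pos: [520.0, 2.7, 54.0]
tcp_rot: [-3.141, -0.001, 0.0]
contact_force: [0.1, 0.2, -0.8]
opening: 0.344
grasp_force: 14.0
```

```bash
python3 -m inch '[[0,0,0,0,0,0,0.308],[0,0,0,0,0,0,0.308]]';python3 -m inch '[[0,0,-0.01,0,0,0,0.308],[0,0,-0.015,0,0,0,0.308],[0,0,-0.015,0,0,0,0.308],[0,0,-0.01,0,0,0,0.308],[0,0,0,0,0,0,0.308]]'
```

```text
clock: 6.85
eef_pos: [519.5, 2.6, 53.3]
tcp_rot: [-3.142, 0.0, 0.0]
contact_force: [-0.3, 0.0, -1.1]
opening: 0.343
grasp_force: 8.1
clock: 7.35
eef_pos: [520.6, 2.6, 104.9]
tcp_rot: [-3.142, -0.003, 0.0]
contact_force: [0.3, 0.8, 0.1]
opening: 0.346
grasp_force: 8.1
```

```bash
python3 -m inch '[[0,-0.01,0,0,0,0,0.308],[0,-0.025,0,0,0,0,0.308],[0,-0.03,0,0,0,0,0.308],[0,-0.03,0,0,0,0,0.308],[0,-0.03,0,0,0,0,0.308],[0,-0.03,0,0,0,0,0.308],[0,-0.03,0,0,0,0,0.308],[0,-0.02,0,0,0,0,0.308]]' && python3 -m inch '[[0,-0.013,0,0,0,0,0.308],[0,0,0,0,0,0,0.308],[0,0,0,0,0,0,0.308]]'
python3 - <<'E'
from h import *
T=eyes.grab_frame("top");S=eyes.grab_frame("side")
a=cv2.resize(T["img"][185:245,205:265],None,fx=5,fy=5,interpolation=0)
b=cv2.resize(S["img"][130:210,210:265],None,fx=7,fy=7,interpolation=0)
cv2.imwrite("pics/c3.png",np.hstack([np.pad(a,((0,260),(0,0),(0,0))),b]))
print(r.sense()["eef_pos"])
E
```

```text
clock: 8.15
eef_pos: [518.7, 209.9, 102.4]
tcp_rot: [3.141, 0.001, 0.001]
contact_force: [0.7, -0.1, -1.1]
opening: 0.347
grasp_force: 8.1
clock: 8.45
eef_pos: [519.1, 220.2, 102.8]
tcp_rot: [3.141, 0.001, 0.001]
contact_force: [0.4, -0.3, -1.0]
opening: 0.347
grasp_force: 8.1
[519.29397805 219.66265716 103.02284105]
```

View pics/c3.png

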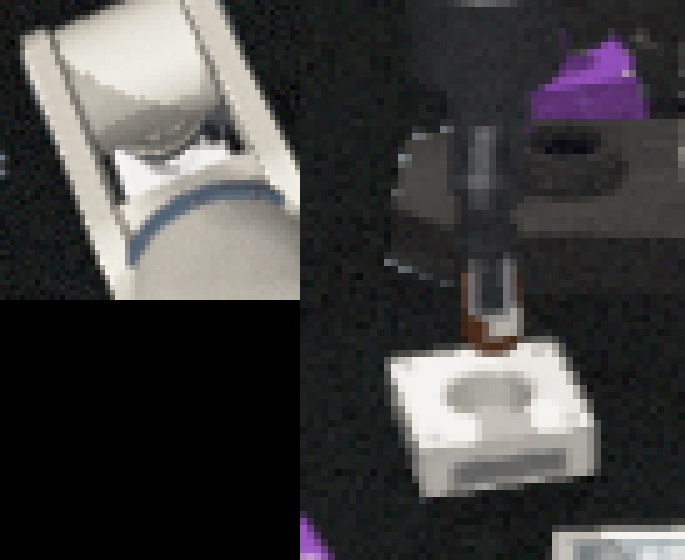

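The side view (right panel) shows the bottle hanging vertically. Its width centre is at about 491 and its lowest edge at row 353. The pocket centre is at about (488,393) and the corner mean is (488,392).

```bash
python3 - <<'E'
from h import *
S=eyes.grab_frame("side"); p=r.sense()["eef_pos"]; print(p)
s=lambda x,y:(210+(x-300)/7-.5,130+y/7-.5)
print("pocket",plane(S,*s(488,393),30),plane(S,*s(488,392),30))
f=plane(S,*s(491,353),p[2]-43.3); print("bottle front-bottom",f,"centre y",f[1]+15)
im=S["img"].astype(int)[165:184,225:250]; m=(im[...,2]-im[...,0]>18); ys,xs=np.nonzero(m)
print([(y+165,xs[ys==y].min()+225,xs[ys==y].max()+225) for y in np.unique(ys)])
# stand blob by brightness on side top face corners
g=cv2.cvtColor(S["img"],cv2.COLOR_BGR2GRAY)[176:204,218:256]; m=(g>120).astype(np.uint8)
c=max(cv2.findContours(m,0,1)[0],key=cv2.contourArea)[:,0]+[218,176]; print("x range",c.min(0),c.max(0))
E
```

```text
[519.41740964 219.62026055 103.14682539]
pocket [513.54837058 222.82498266  30.        ] [513.47238421 223.82766257  30.        ]
bottle front-bottom [516.52424956 213.66657554  59.84682539] centre y 228.66657553792982
[(np.int64(169), np.int64(233), np.int64(233)), (np.int64(170), np.int64(233), np.int64(233)), (np.int64(171), np.int64(233), np.int64(233)), (np.int64(172), np.int64(233), np.int64(241)), (np.int64(173), np.int64(233), np.int64(233)), (np.int64(174), np.int64(233), np.int64(233)), (np.int64(175), np.int64(233), np.int64(235)), (np.int64(176), np.int64(233), np.int64(236)), (np.int64(177), np.int64(233), np.int64(236)), (np.int64(178), np.int64(233), np.int64(240)), (np.int64(179), np.int64(234), np.int64(240)), (np.int64(180), np.int64(235), np.int64(239))]
x range [223 179] [251 200]
```

```bash
python3 -m inch '[[-0.0025,-0.002,0.005,0,0,0,0.308],[0,0,0.01,0,0,0,0.308],[0,0,0.005,0,0,0,0.308],[0,0,0,0,0,0,0.308]]'; python3 -m inch '[[0,0,0.005,0,0,0,0.308],[0,0,0.005,0,0,0,0.308],[0,0,0.005,0,0,0,0.308],[0,0,0.003,0,0,0,0.308],[0,0,0,0,0,0,0.308]]'
python3 - <<'E'
from h import *
S=eyes.grab_frame("side")
cv2.imwrite("pics/c4.png",cv2.resize(S["img"][140:210,210:265],None,fx=7,fy=7,interpolation=0))
E
```

```text
clock: 9.0
eef_pos: [516.3, 222.1, 82.0]
tcp_rot: [3.141, 0.002, 0.0]
contact_force: [0.2, 0.7, 0.2]
opening: 0.346
grasp_force: 8.1
clock: 9.5
eef_pos: [516.8, 222.5, 64.7]
tcp_rot: [3.141, 0.001, 0.0]
contact_force: [0.0, 0.2, -0.5]
opening: 0.346
grasp_force: 8.1
```

View pics/c4.png

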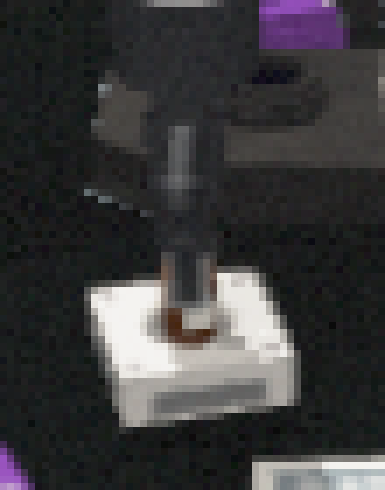

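The bottle is inside the pocket mouth: its centre is at about column 188 against the pocket's 190, and there is no contact force. Now lowering gently.

```bash
python3 -m inch '[[0,0,0.002,0,0,0,0.308],[0,0,0.002,0,0,0,0.308],[0,0,0.002,0,0,0,0.308],[0,0,0.002,0,0,0,0.308],[0,0,0.002,0,0,0,0.308],[0,0,0.001,0,0,0,0.308],[0,0,0,0,0,0,0.308]]'; python3 -m inch '[[0,0,0.001,0,0,0,0.308],[0,0,0,0,0,0,0.308]]'
```

```text
clock: 10.25
eef_pos: [517.0, 222.5, 54.1]
tcp_rot: [3.141, 0.0, 0.0]
contact_force: [-0.4, 0.3, -0.7]
opening: 0.35
grasp_force: 8.1
clock: 10.45
eef_pos: [517.1, 222.6, 53.2]
tcp_rot: [-3.142, 0.0, 0.0]
contact_force: [-0.1, -0.3, -1.0]
opening: 0.345
grasp_force: 8.1
```

```bash
python3 -m inch '[[0,0,0.001,0,0,0,0.308],[0,0,0,0,0,0,0.308]]'; python3 -m inch '[[0,0,0.0005,0,0,0,0.308],[0,0,0,0,0,0,0.308]]';  python3 -m inch '[[0,0,0.0005,0,0,0,0.308],[0,0,0,0,0,0,0.308]]' | grep -E "eef|contact|grasp"
```

```text
clock: 10.65
eef_pos: [517.0, 222.6, 52.2]
tcp_rot: [3.142, 0.0, 0.0]
contact_force: [-0.9, 1.4, -1.2]
opening: 0.346
grasp_force: 8.1
clock: 10.85
eef_pos: [517.1, 222.6, 51.8]
tcp_rot: [-3.142, 0.0, 0.0]
contact_force: [0.7, 0.8, -0.9]
opening: 0.345
grasp_force: 8.1
eef_pos: [517.1, 222.6, 51.3]
contact_force: [0.9, 0.5, 0.2]
grasp_force: 8.1
```

```bash
python3 -m inch '[[0,0,0.0005,0,0,0,0.308],[0,0,0,0,0,0,0.308]]'; python3 -m inch '[[0,0,0.0005,0,0,0,0.308],[0,0,0,0,0,0,0.308]]'
```

```text
clock: 11.25
eef_pos: [517.2, 222.6, 51.3]
tcp_rot: [-3.142, -0.0, 0.0]
contact_force: [-2.1, -1.1, 6.1]
opening: 0.349
grasp_force: 8.5
clock: 11.45
eef_pos: [517.3, 222.6, 51.1]
tcp_rot: [-3.142, -0.0, 0.0]
contact_force: [-2.0, -2.3, 10.2]
opening: 0.345
grasp_force: 8.8
```

Floor reached at the expected height. Next I ease off, open in small steps and rise.

```bash
python3 -m inch '[[0,0,-0.0007,0,0,0,0.308],[0,0,0,0,0,0,0.30],[0,0,0,0,0,0,0.29],[0,0,0,0,0,0,0.27],[0,0,0,0,0,0,0.2],[0,0,0,0,0,0,0.1],[0,0,0,0,0,0,0.0],[0,0,0,0,0,0,0.0]]' && python3 -m inch '[[0,0,0,0,0,0,-0.1],[0,0,-0.005,0,0,0,-0.2],[0,0,-0.02,0,0,0,-0.2],[0,0,-0.03,0,0,0,-0.2],[0,0,-0.04,0,0,0,-0.2],[0,0,-0.04,0,0,0,-0.2],[0,0,-0.02,0,0,0,-0.2]]' && python3 -m inch '[[0,0.04,0,0,0,0,-0.2],[0,0.045,0,0,0,0,-0.2],[0,0.045,0,0,0,0,-0.2],[0,0.045,0,0,0,0,-0.2],[0,0.045,0,0,0,0,-0.2],[0,0.03,0,0,0,0,-0.2],[0,0,0,0,0,0,-0.2]]'
python3 - <<'E'
from h import *
T=eyes.grab_frame("top");S=eyes.grab_frame("side")
a=cv2.resize(T["img"][185:235,215:390],None,fx=4,fy=4,interpolation=0)
b=cv2.resize(S["img"][160:335,190:265],None,fx=2.2,fy=2.2,interpolation=0)
c=cv2.resize(S["img"][165:205,215:260],None,fx=8,fy=8,interpolation=0)
o=np.zeros((590,700,3),np.uint8); o[:200]=a; o[200:200+b.shape[0],:b.shape[1]]=b; o[200:520,200:560]=c
cv2.imwrite("pics/c5.png",o)
E
```

```text
clock: 12.25
eef_pos: [517.0, 222.6, 50.9]
tcp_rot: [3.142, 0.0, 0.0]
contact_force: [-0.0, -0.5, 0.1]
opening: 0.5
grasp_force: 0.0
clock: 12.95
eef_pos: [518.3, 223.1, 210.0]
tcp_rot: [-3.14, -0.004, 0.0]
contact_force: [0.0, -0.5, 0.5]
opening: 0.6
grasp_force: 0.0
clock: 13.65
eef_pos: [517.0, -30.6, 206.5]
tcp_rot: [3.141, -0.001, -0.003]
contact_force: [0.4, -0.5, -0.5]
opening: 0.601
grasp_force: 0.0
```

View pics/c5.png

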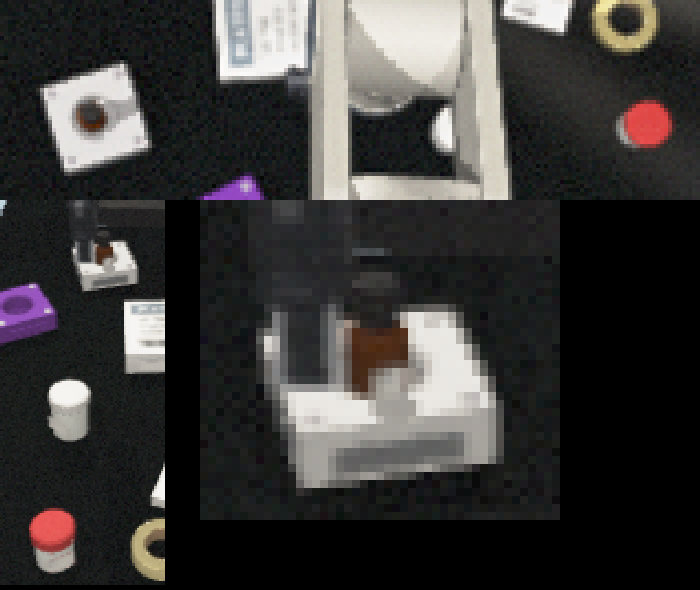

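The bottle stands upright in the pocket: top view cap at about (92,112), stand centre (96,117). The jars are still standing in place and the gripper is clear, in mid-air. Handing in.

```bash
python3 -m inch '[[0,0,0,0,0,0,-0.2],[0,0,0,0,0,0,-0.2]]' >/dev/null; python3 -c "
from rig import r
print(r.sign_off())"
```

```text
the job is handed in; nothing more can be done
None
```

The dropper bottle is standing upright in the white stand's pocket, seated on the floor and released. My grip readings peaked at 14.5 N, the jars look unmoved in the pictures, and the job was handed in at about 14 s; the judge's verdict was not shown.

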